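# Set up the tablet carousel and hold it for the dose

## Task

Get the tablet carousel ready for the patient whose chart has the green dot: first set the blue dish flat and square in its nest at the front of the carousel's foot and let go of it, then turn the carousel until the green-dot jar stands squarely at the front, right behind the dish. Finish while gripping the carousel's black top handle, so that the carousel cannot turn while a colleague unscrews the lid: do not let go at the end. The jars stay upright in their cups, and the other things on the counter stay where they are.

Things in the scene. Friction and masses are not known exactly. Their poses are not given: they have to be found in the camera images.
- dish_mid (a point): Blue open-topped dispensing dish, 90 mm long (its x), 60 mm wide (its y), 28 mm high, walls 3 mm, about 60 g, lying upright on the counter at the start. Point: its centre, half-way up (14 mm above its underside). It fits the nest either end first.
- nest (a point): The dish's nest: a flat black pad inside a low rim that leaves 2 mm all round the dish at the pad, a little more higher up. Point: middle of the pad's surface, on which the dish's underside rests, 10 mm above the counter; x along the dish's length, towards the carousel's axis 168 mm away; z up. The rim rises 9 mm above the pad, with 45 mm gaps for fingers in the middle of both long sides.
- station: Grey foot of the carousel, fixed to the counter; where it stands and which way it faces vary. Round, 210 mm across, 10 mm thick, with a tongue 84 mm wide that reaches 226 mm from the axis and carries the nest. Origin: on the carousel's axis, at counter height; its front, the nest's side, is -x.
- front_spot (a point): The front place of the carousel: where the middle of a jar (40 mm above its underside) is when it stands squarely behind the nest. It lies on the line from the nest to the carousel's axis, 70 mm short of the axis; a red mark on the foot shows the same direction.
- handle: Black wing handle fixed on top of the carousel's steel column: a bar 64 mm long (its x), 14 mm thick (its y), 34 mm high, clear space round it above the jars. Origin: on the carousel's axis, 23 mm below the bar's centre, at the foot of the handle's hub; z up. It turns with the carousel.
- handle_mid (a point): The centre of that bar, on the carousel's vertical axis, 143 mm above the counter; x along the bar, y through its thickness. The bar spans 126 to 160 mm above the counter, the jars' lids reach 106 mm.
- carousel (a joint): Angle of the carousel (rad), 0 at the start, growing anticlockwise seen from above. It turns without end on a light bearing (friction about 0.03 N m) and stays where it is left. White deck, 200 mm across, 20 to 28 mm above the counter, six cups 60 degrees apart, centres 70 mm from the axis, rims 12 mm high. One cup is empty, near the front at the start.
- jar_green_mid (a point): Brown tablet jar, 46 mm across, 78 mm tall, about 100 g, white screw lid with a dot on it and a band on the label, both green. The marked jar. Stands loose in one of the carousel's cups; which one varies. Point: on its axis, 40 mm above its underside; z up.
- jar_red_mid (a point): Brown tablet jar, 46 mm across, 78 mm tall, about 100 g, white screw lid with a dot on it and a band on the label, both red. Stands loose in one of the carousel's cups; which one varies. Point: on its axis, 40 mm above its underside; z up.
- jar_black_mid (a point): Brown tablet jar, 46 mm across, 78 mm tall, about 100 g, white screw lid with a dot on it and a band on the label, both black. Stands loose in the cup opposite the empty one. Point: on its axis, 40 mm above its underside; z up.
- jar_blue_mid (a point): Brown tablet jar, 46 mm across, 78 mm tall, about 100 g, white screw lid with a dot on it and a band on the label, both blue. Stands loose in one of the carousel's cups; which one varies. Point: on its axis, 40 mm above its underside; z up.
- jar_yellow_mid (a point): Brown tablet jar, 46 mm across, 78 mm tall, about 100 g, white screw lid with a dot on it and a band on the label, both yellow. Stands loose in one of the carousel's cups; which one varies. Point: on its axis, 40 mm above its underside; z up.
- jar_spare_mid (a point): Brown tablet jar, 46 mm across, 78 mm tall, about 100 g, white screw lid with a dot on it and a band on the label, both orange. It stands on the counter, out of the way: leave it alone. Point: on its axis, 40 mm above its underside; z up.
- spatula: Counting spatula, 190 mm long, lying on the counter; a bystander. Origin: under its middle; x along it.
- wood_block: Bare wooden block, 130 x 60 x 40 mm, on the counter; a bystander. Origin: centre of its underside.
- rinse_bottle: White bottle with red cap, 60 mm across, 160 mm tall, standing on the counter; a bystander. Origin: centre of its underside.
- dish: The same blue dish, origin at the centre of its underside; x along its length, z up.
Not all that is in view belongs to the job. What is shaped like the part that bears jar_green_mid but purple is not meant. What is shaped like the dish but yellow is not meant.

How it is judged:
By the outcome, as a careful person would: the job done as asked, in the order asked, and still so for the second after the job is handed in, while the arm keeps its last pose, push and grip.
It also fails if it takes over 72 s, if anything falls off the work surface, if the arm or the gripper's body presses on something with over 40 N, if the wrist force passes 120 N, or if a joint passes its speed limit or range.

## Robot

A 6-joint arm with a two-finger parallel gripper is mounted at the origin on the work surface. World frame = base frame: x ahead of the robot, y to its left, z up, the work surface at z = 0. Lengths are in m, angles in rad, forces in N, time in s.
With the tool pointing down it reaches from about 0.25 to 0.725 m from the base axis. Payload 4 kg.
Tool frame: the origin (TCP) lies at the very end of the fingers, on their centre line; the grasp point (between the pads) lies 19 mm behind it; z points along the fingers, y is the line along which they close (so a half turn about z gives the same grasp; the last joint's range is limited). The gripper opens to 85 mm and grips with 20 to 120 N. Pads are 22 mm wide; open, the fingers measure 114 mm over their backs; the gripper's body (76 mm by 85 mm) begins 54 mm behind the grasp point. The pads swing forward as they close: fully open they stand 13 mm farther back than shut.
Start: joints at [1.142, 0.241, 0.005, 1.335, 0, 1.571], TCP at [0.208, 0.455, 0.211] pointing down, gripper open.
Joint ranges: [-2.72, 2.72], [-1.05, 1.87], [-1.09, 1.28], [-1.99, 2.15], [-1.42, 1.44], [-3.14, 3.14]. Speed limits (rad/s): [2.79, 2.79, 3.14, 3.14, 3.14, 3.14].

## Interface

Orientations are given as a unit quaternion [x, y, z, w].
In Python, from workcell import bot, vision, workorder, boxes_of gives the robot as it stands.
- The arm moves only by the tool send_rows, never from a script. Its argument "motion" is text: rows parted by semicolons, each of 5 numbers parted by spaces: the closure, from -1 (fully open) to 1 (shut), so that 0 is half open, then the shift along the tool's x, y, z in cm, then the turn about the tool's z in rad. In form: claw x y z twist; .... A call has 1 to 5 rows; each row is the pose to reach, as a shift and turn from the pose commanded when the call began, along the tool's axes at that moment; what a row does not reach only later rows make up. A row lasts 1/10 s, in which the tool goes at most 50 mm and 8.59 degrees, less where a joint would pass 70% of its speed; a pose out of reach is approached as far as the arm can. A call with a gripper value outside its range is refused whole. The fingers move at their own pace and stop on an object; the grip force is fixed at half the most. Time passes only in rows, so rows that repeat a pose let the fingers close. It gives the time, the measured TCP pose, the force, the opening and the grip force at its end, in the units of the state.
- bot.get_obs(): the state, without advancing time (a new reading comes with each control period).
- vision.camera(name): name is "scene" or "top" or "wrist"; returns the picture (480x640x3 uint8, red, green, blue); there is no depth.
- vision.camera_model(name): a dict with "fov_y" (degrees; the focal length in pixels is half the picture's height over the tangent of half this angle, whatever the lens; pixels are square), "cx", "cy" (the principal point, pixels), "world_from_camera" (4x4, takes a point from camera to world coordinates); the wrist camera has in their place "hand_eye" (4x4, takes a point from camera to tool coordinates, whose origin is the TCP and whose axes are the flange's). Camera axes: x right, y down, z forward; pixel columns grow to the right and rows downward; lengths in m; the calibration is good to about 2 mm. A picture is of the moment at which its call begins: read the wrist's pose just before it. camera_model takes no time and is no camera call.
- workorder.job_done(): hands the job in; it is judged then, once.
Trained networks look in the newest picture that a camera, given by its name, has taken for a name from the list of things; names that differ only in an ending like _2 or _b are one class to them, and where a whole thing is asked for, a point or a joint stands for the part that bears it (a point fixed in the world has none). Each returns a list of dicts, best first, with "conf" (0 to 1); they miss things now and then, are a little off and sometimes report something else, mostly with a low value. They report only what shows in the picture. A call takes as long as a camera call. They do not tell look-alikes from the thing itself.
- boxes_of(camera, target): "rect" ([centre column, centre row, width, height] in pixels, round what is visible of it).
The state is a dict: "clock": time; "joint_pos": joint angles; "joint_vel": joint speeds; "tau": joint torques, N m; "eef_pos": TCP position; "tool_rot": TCP orientation; "ft_force": force on the tool from outside, world axes, zero at the start; "ft_torque": the same for the moment, N m; "grip_width": finger opening in m; "grasp_force": force on a finger pad.
Only numpy, scipy, OpenCV 4.12 (cv2) and the standard library are available. Lean on these libraries where they do the work, as an engineer would, in place of code of your own. Each camera call takes 0.05 s, during which the arm holds its last target. There are 200 camera calls.

## Working session

There is one attempt and no reset: what is moved stays moved. The work goes in short steps, Python scripts to look and compute and a tool call to move; the robot and the scene stay as the last step left them, time stands still between calls to the robot, and variables do not carry over. Pictures are saved under pics/ and viewed, at most 10 in all, crops included, and the job is handed in when it is done.

Besides the shell and the picture viewer there is one more tool, called after ">>>" as name(argument=value, ...) on one line, values as JSON. send_rows: Moves the arm, as the interface text tells. Its arguments: {"type":"object","properties":{"motion":{"type":"string"}},"required":["motion"]}

```bash
mkdir -p pics; python3 - <<'E'
from workcell import bot, vision, boxes_of
import cv2, numpy as np
np.set_printoptions(precision=4,suppress=True)
for n in ("top","scene"):
    im=vision.camera(n); cv2.imwrite(f"pics/{n}0.png",im[:,:,::-1]); m=vision.camera_model(n); print(n,m)
print(vision.camera_model("wrist"))
print(bot.get_obs())
E
ls
```

```text
top {'fov_y': 52.39194427536313, 'cx': 310.40779745205884, 'cy': 239.36234132711905, 'world_from_camera': array([[-0.0257, -0.989 ,  0.1454,  0.374 ],
       [-0.9994,  0.022 , -0.0274, -0.0377],
       [ 0.0239, -0.146 , -0.989 ,  1.1777],
       [ 0.    ,  0.    ,  0.    ,  1.    ]])}
scene {'fov_y': 43.40068040121779, 'cx': 315.0984244036677, 'cy': 240.93486648306225, 'world_from_camera': array([[-0.7496,  0.5162, -0.4142,  1.1234],
       [ 0.6618,  0.5905, -0.4619,  0.5922],
       [ 0.0061, -0.6204, -0.7843,  1.2466],
       [ 0.    ,  0.    ,  0.    ,  1.    ]])}
{'fov_y': 69.00638116676062, 'cx': 321.757599354777, 'cy': 243.59270743999105, 'hand_eye': array([[ 0.0012, -0.9488, -0.3159,  0.0818],
       [ 1.    ,  0.0013, -0.0003,  0.0001],
       [ 0.0007, -0.3159,  0.9488, -0.1618],
       [ 0.    ,  0.    ,  0.    ,  1.    ]])}
{'clock': 0.1, 'joint_pos': array([1.142 , 0.2413, 0.0038, 1.3352, 0.    , 1.5708]), 'joint_vel': array([ 0.0011, -0.0017,  0.003 ,  0.0011,  0.0017, -0.0006]), 'tau': array([ -0.0006, -37.3137,  25.301 ,   0.0109,  -0.    ,   0.    ]), 'eef_pos': array([0.2076, 0.4542, 0.21  ]), 'tool_rot': array([ 0.2127,  0.9771, -0.0009, -0.0002]), 'ft_force': array([-0.4195, -0.2696, -0.2408]), 'ft_torque': array([0.0057, 0.0197, 0.04  ]), 'grasp_force': 0.0, 'grip_width': 0.08525723593064159}
pics
```

View pics/top0.png

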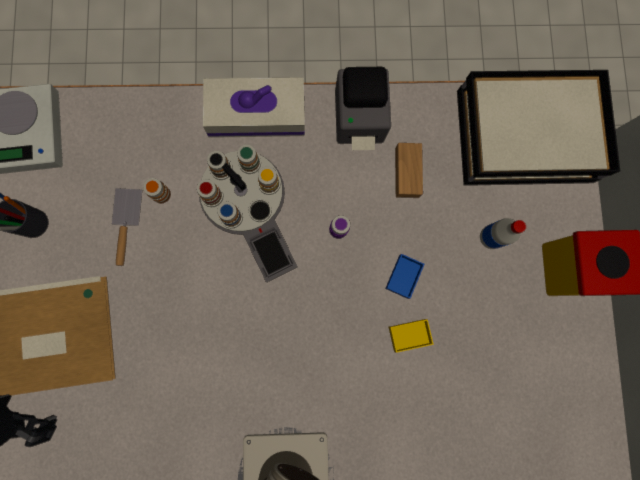

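View pics/scene0.png

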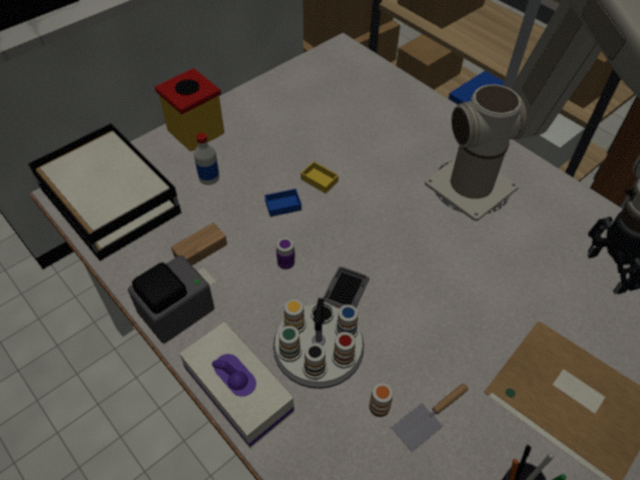

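The top view shows the dish at (405,277), the nest at (271,253), the carousel axis near (238,188) and the green jar at (248,155). The empty cup is at (260,210). The yellow dish at (410,335) and the purple jar at (340,227) are decoys.

```bash
cat > h.py <<'E'
from workcell import bot, vision, boxes_of
import cv2, numpy as np
from scipy.spatial.transform import Rotation as R
np.set_printoptions(precision=4,suppress=True)
def shot(n,name=None):
    o=bot.get_obs(); im=vision.camera(n); m=vision.camera_model(n)
    if name: cv2.imwrite(f"pics/{name}.png",im[:,:,::-1])
    if n=="wrist":
        T=np.eye(4);T[:3,:3]=R.from_quat(o["tool_rot"]).as_matrix();T[:3,3]=o["eef_pos"];T=T@m["hand_eye"]
    else: T=m["world_from_camera"]
    f=240/np.tan(np.radians(m["fov_y"]/2))
    return im,(T,f,m["cx"],m["cy"]),o
def ray(c,uv):
    T,f,cx,cy=c; uv=np.atleast_2d(uv).astype(float)
    d=np.c_[(uv[:,0]-cx)/f,(uv[:,1]-cy)/f,np.ones(len(uv))]@T[:3,:3].T
    return T[:3,3],d
def onz(c,uv,z):
    p,d=ray(c,uv); return p+d*((z-p[2])/d[:,2])[:,None]
def proj(c,P):
    T,f,cx,cy=c; q=(np.atleast_2d(P)-T[:3,3])@T[:3,:3]
    return np.c_[f*q[:,0]/q[:,2]+cx,f*q[:,1]/q[:,2]+cy]
def tri(obs): # list of (c,uv)
    A=np.zeros((3,3));b=np.zeros(3)
    for c,uv in obs:
        p,d=ray(c,uv);d=d[0]/np.linalg.norm(d[0]);M=np.eye(3)-np.outer(d,d);A+=M;b+=M@p
    return np.linalg.solve(A,b)
def hsv(im): return cv2.cvtColor(im,cv2.COLOR_RGB2HSV)
def blobs(mask,amin=20):
    n,l,s,c=cv2.connectedComponentsWithStats(mask.astype(np.uint8))
    return [(c[i],s[i],l==i) for i in range(1,n) if s[i,4]>=amin]
E
python3 - <<'E'
from h import *
C={}
im,C['t'],o=shot("top"); im2,C['s'],o=shot("scene")
for n in("top","scene"):
    for k in("dish","nest","handle","jar_green_mid","station","carousel"):
        print(n,k,[(np.round(b["rect"],1).tolist(),round(b["conf"],2)) for b in boxes_of(n,k)[:3]])
for n,(a,b) in {'dish':((405,277),(283,203)),'handle':((234,178),(320,315)),'nest':((271,253),(347,287)),'greenlid':((247,153),(289,331))}.items():
    print(n,tri([(C['t'],a),(C['s'],b)]))
h=hsv(im); m=(abs(h[...,0].astype(int)-110)<12)&(h[...,1]>130)&(h[...,2]>60)
for c,s,l in blobs(m,50):
    uv=np.argwhere(l)[:,::-1].astype(np.float32); P=onz(C['t'],uv,.02)[:,:2].astype(np.float32); print(c,s,cv2.minAreaRect(P))
print('nest',onz(C['t'],[(271,253)],.01),'axis?',onz(C['t'],[(240,190)],.03))
E
```

```text
top dish [([410.1, 335.9, 46.1, 37.9], 0.81), ([402.8, 275.7, 36.3, 40.2], 0.75), ([208.7, 191.2, 22.2, 25.2], 0.17)]
top nest [([254.2, 226.0, 92.3, 111.3], 0.89), ([127.0, 224.6, 27.4, 77.9], 0.3)]
top handle [([234.8, 176.8, 19.7, 27.3], 0.48), ([410.0, 171.9, 29.6, 58.2], 0.4)]
top jar_green_mid [([248.6, 160.7, 24.6, 32.2], 0.75), ([127.3, 225.8, 31.5, 75.4], 0.75), ([341.8, 226.5, 18.4, 25.2], 0.59)]
top station [([252.8, 233.0, 83.6, 101.8], 0.96)]
top carousel [([243.4, 189.1, 83.0, 80.0], 0.91)]
scene dish [([284.6, 202.7, 35.1, 26.8], 0.63), ([322.4, 177.0, 35.5, 24.2], 0.63), ([322.3, 328.8, 94.0, 120.6], 0.3)]
scene nest [([321.1, 328.6, 99.1, 128.2], 0.62)]
scene handle [([319.3, 313.8, 13.2, 30.3], 0.51), ([291.9, 342.7, 18.2, 32.6], 0.32)]
scene jar_green_mid [([286.2, 250.5, 20.4, 32.0], 0.71), ([290.4, 341.5, 24.2, 35.0], 0.61), ([284.8, 201.3, 34.7, 26.3], 0.43)]
scene station [([321.4, 328.4, 98.5, 125.6], 0.8)]
scene carousel [([318.0, 339.9, 89.4, 83.9], 0.56)]
dish [ 0.4489 -0.2947  0.0096]
handle [0.6651 0.0976 0.1401]
nest [0.5124 0.0267 0.0184]
greenlid [0.7303 0.0716 0.1131]
[226.1122 210.1224] [221 205  11  11  98] ((0.6203054785728455, 0.1319318264722824), (0.02402566745877266, 0.02472919225692749), 89.88352966308594)
[404.2896 275.9268] [387 255  37  43 915] ((0.4516887366771698, -0.2927056550979614), (0.06089932471513748, 0.09059707820415497), 64.45235443115234)
nest [[0.5147 0.0256 0.01  ]] axis? [[0.6666 0.0969 0.03  ]]
```

>>> send_rows(motion="-1 -16.5 -18 0 0; -1 -16.5 -18 0 0; -1 -16.5 -18 0 0; -1 -16.5 -18 0 0; -1 -16.5 -18 0 0")

```text
clock: 1.3
eef_pos: [0.2832, 0.2204, 0.211]
tool_rot: [0.213, 0.977, 0.0, 0.0]
ft_force: [1.4, 0.2, -0.7]
grip_width: 0.0855
grasp_force: 0.0
```

>>> send_rows(motion="-1 -16.5 -18 0 0; -1 -16.5 -18 0 0; -1 -16.5 -18 0 0; -1 -16.5 -18 0 0; -1 -16.5 -18 0 0")

```text
clock: 1.8
eef_pos: [0.3587, -0.0122, 0.2113]
tool_rot: [0.213, 0.977, 0.0, 0.001]
ft_force: [0.8, 0.5, 0.9]
grip_width: 0.0856
grasp_force: 0.0
```

>>> send_rows(motion="-1 -16.5 -18 0 0; -1 -16.5 -18 0 0; -1 -16.5 -18 0 0; -1 -16.5 -18 0 0; -1 -16.5 -18 0 0")

```text
clock: 2.3
eef_pos: [0.4339, -0.2448, 0.2109]
tool_rot: [0.213, 0.977, -0.0, 0.0]
ft_force: [1.1, 0.3, 0.3]
grip_width: 0.0856
grasp_force: 0.0
```

>>> send_rows(motion="-1 -3.8 -3.7 8 0; -1 -3.8 -3.7 8 0; -1 -3.8 -3.7 8 0; -1 -3.8 -3.7 8 0; -1 -3.8 -3.7 8 0")

```text
clock: 2.8
eef_pos: [0.4534, -0.2914, 0.1325]
tool_rot: [0.212, 0.977, -0.0, 0.001]
ft_force: [0.4, 0.6, -0.3]
grip_width: 0.0855
grasp_force: 0.0
```

```bash
python3 - <<'E'
from h import *
im,c,o=shot("wrist","w1")
h=hsv(im); m=(abs(h[...,0].astype(int)-110)<12)&(h[...,1]>110)&(h[...,2]>40)
for ce,s,l in blobs(m,500):
    uv=np.argwhere(l)[:,::-1].astype(np.float32)
    hull=cv2.convexHull(uv.round().astype(np.float32)); q=cv2.approxPolyDP(hull,8,True)[:,0]
    print(ce,s,q.tolist())
    for z in(.028,0): print(z,cv2.minAreaRect(onz(c,uv,z)[:,:2].astype(np.float32)))
print(o["eef_pos"],R.from_quat(o["tool_rot"]).as_matrix()[:2,:2])
E
```

```text
[319.1089 225.8564] [ 282  171   77  112 8163] [[356.0, 173.0], [353.0, 282.0], [284.0, 281.0], [282.0, 174.0]]
0.028 ((0.44830024242401123, -0.2915545701980591), (0.05853095278143883, 0.09118124842643738), 64.49134063720703)
0 ((0.4556242525577545, -0.2951667904853821), (0.06469085067510605, 0.10077732801437378), 64.49134063720703)
[ 0.4534 -0.2914  0.1325] [[-0.9097  0.4152]
 [ 0.4152  0.9097]]
```

View pics/w1.png

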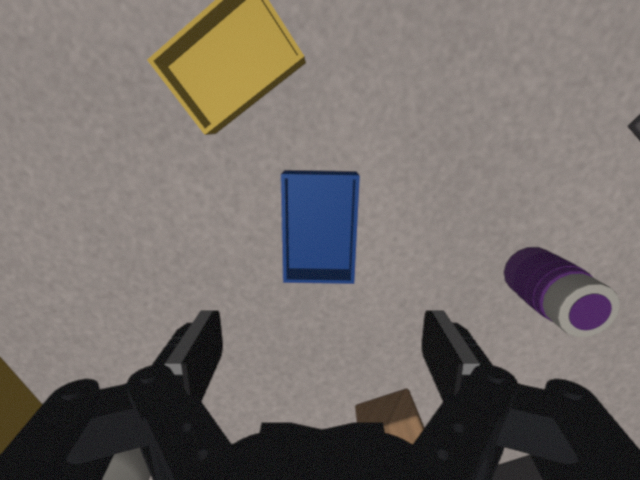

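Wrist view: the blue dish spans (282,172) to (354,282), and the yellow decoy and purple jar are well clear. I'll fit a box model to the wrist and top views jointly, with height left free.

```bash
cat >> h.py <<'E'
def bluemask(im,near,amin=300):
    h=hsv(im); m=(abs(h[...,0].astype(int)-110)<12)&(h[...,1]>110)&(h[...,2]>40)
    b=min(blobs(m,amin),key=lambda b:np.linalg.norm(b[0]-near))
    out=np.zeros(m.shape,np.uint8); hull=cv2.convexHull(np.argwhere(b[2])[:,::-1].astype(np.int32)); cv2.fillConvexPoly(out,hull,1); return out
def boxiou(p,c,mask):
    x,y,z,a=p; k=np.array([[i*.045,j*.03,h] for i in(-1,1) for j in(-1,1) for h in(0,.028)])
    P=k@R.from_euler('z',a).as_matrix().T+[x,y,z]
    hull=cv2.convexHull(proj(c,P).astype(np.float32)); im=np.zeros(mask.shape,np.uint8)
    cv2.fillConvexPoly(im,np.round(hull*256).astype(np.int32),1,shift=8)
    return (im&mask).sum()/(im|mask).sum()
def fitdish(views,p0,fixz=None):
    from scipy.optimize import minimize
    f=lambda q: -sum(boxiou([q[0]/100,q[1]/100,q[3]/100 if fixz is None else fixz,q[2]/10],c,m) for c,m in views)
    q0=np.array([p0[0]*100,p0[1]*100,p0[3]*10,p0[2]*100])
    S=np.vstack([q0,q0+np.diag([1,1,.8,1.])])
    r=minimize(f,q0,method='Nelder-Mead',options=dict(initial_simplex=S,xatol=1e-3,fatol=1e-5,maxiter=600))
    return np.array([r.x[0]/100,r.x[1]/100,r.x[3]/100,np.degrees(r.x[2]/10)]),-r.fun
E
python3 - <<'E'
from h import *
im,c,o=shot("wrist"); im2,c2,_=shot("top")
w=(c,bluemask(im,(320,226))); t=(c2,bluemask(im2,(404,276)))
p0=[.451,-.292,0,np.radians(-25.5)]
for n,v,fz in(("w",[w],0.),("t",[t],0.),("both",[w,t],None)): print(n,fitdish(v,p0,fz))
p,_=fitdish([w],p0,0.)
Rm=R.from_quat(o["tool_rot"]).as_matrix(); print("shift cm",Rm.T@(np.array([p[0],p[1],0.005])-o["eef_pos"])*100,"tool yaw",np.degrees(np.arctan2(Rm[1,0],Rm[0,0])))
E
```

```text
w (array([  0.4493,  -0.2925,   0.0083, -26.6143]), np.float64(0.9528898081121452))
t (array([  0.4492,  -0.2922,   0.0056, -24.0923]), np.float64(0.6971066907775768))
both (array([  0.4516,  -0.2934,  -0.0065, -24.5433]), np.float64(1.6890430088854158))
shift cm [ 0.4033 -0.2783 12.7999] tool yaw 155.4888453278973
```

>>> send_rows(motion="-1 0.4 -0.3 4 0; -1 0.4 -0.3 8 0; -1 0.4 -0.3 11 0; -1 0.4 -0.3 12.4 0; -1 0.4 -0.3 12.8 0")

```text
clock: 3.45
eef_pos: [0.4472, -0.2916, 0.0022]
tool_rot: [0.212, 0.977, 0.0, -0.001]
ft_force: [-0.4, -0.3, 0.4]
grip_width: 0.0852
grasp_force: 0.0
```

>>> send_rows(motion="1 0 0 0 0; 1 0 0 0 0; 1 0 0 0 0; 1 0 0 0 0; 1 0 0 0 0")

```text
clock: 3.95
eef_pos: [0.4504, -0.2981, 0.0076]
tool_rot: [0.214, 0.977, -0.005, 0.004]
ft_force: [-3.1, -5.8, 13.2]
grip_width: 0.0124
grasp_force: 6.5
```

>>> send_rows(motion="1 0 0 0 0; 1 0 0 0 0; 1 0 0 0 0; 1 0 0 0 0; 1 0 0 0 0")

```text
clock: 4.45
eef_pos: [0.4506, -0.2977, 0.0074]
tool_rot: [0.214, 0.977, -0.004, 0.004]
ft_force: [-3.0, -4.8, 12.9]
grip_width: 0.0003
grasp_force: 6.1
```

```bash
python3 - <<'E'
from h import *
im,c,o=shot("wrist"); im2,c2,_=shot("scene")
a=cv2.resize(im2[150:270,220:380],(640,480)); cv2.imwrite("pics/m1.png",np.hstack([cv2.resize(im,(400,300)),cv2.resize(a,(400,300))])[:,:,::-1])
print(o["eef_pos"],o["grip_width"])
E
```

```text
[ 0.4506 -0.2977  0.0074] 0.00026781396393545337
```

View pics/m1.png

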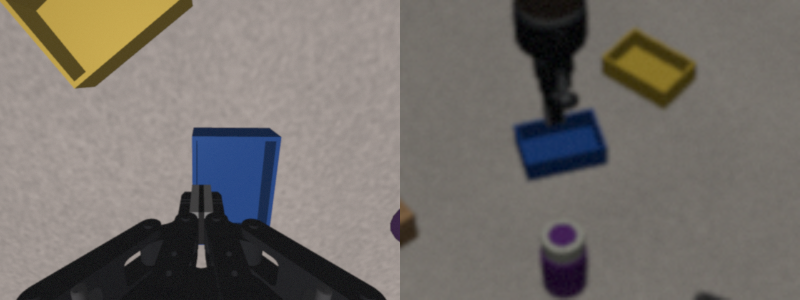

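The gripper closed to 0 mm, so it missed the dish, and the fingers now meet near the dish's left long wall. I'll lift straight up while shut and look again.

>>> send_rows(motion="1 0 0 -2 0; 1 0 0 -5 0; 1 0 0 -9 0; 1 0 0 -13 0; 1 0 0 -13 0")

```text
clock: 5.05
eef_pos: [0.452, -0.2955, 0.1405]
tool_rot: [0.213, 0.977, -0.003, 0.007]
ft_force: [0.4, -0.1, 1.0]
grip_width: -0.0002
grasp_force: 0.0
```

>>> send_rows(motion="-1 0 0 0 0; -1 0 0 0 0; -1 0 0 0 0; -1 0 0 0 0; -1 0 0 0 0")

```text
clock: 5.55
eef_pos: [0.4473, -0.2924, 0.1318]
tool_rot: [0.213, 0.977, 0.0, -0.001]
ft_force: [-0.5, 1.1, -0.2]
grip_width: 0.0721
grasp_force: 0.0
```

```bash
python3 - <<'E'
from h import *
im,c,o=shot("wrist","w2")
m=bluemask(im,(320,226)); uv=np.argwhere(m)[:,::-1].astype(np.float32)
print(cv2.approxPolyDP(cv2.convexHull(uv),6,True)[:,0].tolist(), cv2.minAreaRect(onz(c,uv,.028)[:,:2].astype(np.float32)))
print(fitdish([(c,m)],[.45,-.29,0,np.radians(-25)],0.),fitdish([(c,m)],[.45,-.29,0,np.radians(-25)]))
print(o["eef_pos"],o["ft_force"],o["grip_width"],bot.get_obs()["joint_pos"])
E
```

```text
[[383.0, 182.0], [380.0, 289.0], [311.0, 290.0], [312.0, 181.0]] ((0.45777061581611633, -0.27446410059928894), (0.058345977216959, 0.09139104932546616), 64.94441223144531)
(array([  0.4607,  -0.2761,  -0.0248, -25.0068]), np.float64(0.9457690509583918)) (array([  0.4624,  -0.2761,  -0.0094, -25.2339]), np.float64(0.9997528728530829))
[ 0.4473 -0.2924  0.1318] [-0.5464  1.1251 -0.1966] 0.07214130610575253 [-0.5789  0.3558 -0.0458  1.1707 -0.0001 -0.1501]
```

View pics/w2.png

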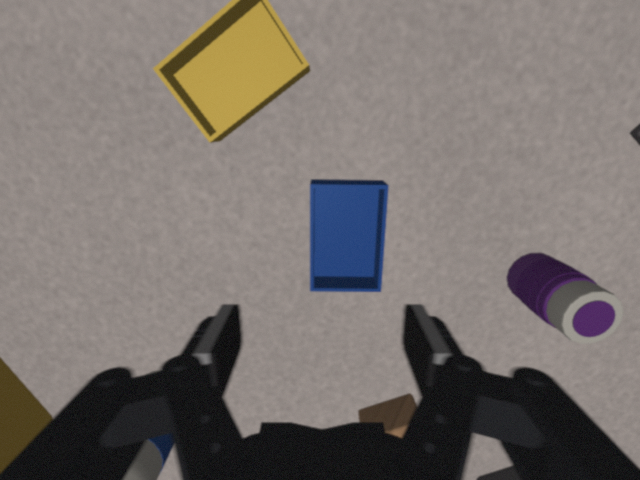

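The dish slid about 20 mm and is now at columns 311–383, still flat and aligned. The pads were probably too high, because the tips sit further back when open. I'll retry lower and close in limited steps.

>>> send_rows(motion="-1 -0.6 2.1 4 0; -1 -0.6 2.1 8 0; -1 -0.6 2.1 11 0; -1 -0.6 2.1 12 0; -1 -0.6 2.1 12 0")

```text
clock: 6.1
eef_pos: [0.4607, -0.2753, 0.0112]
tool_rot: [0.213, 0.977, 0.001, -0.002]
ft_force: [-0.7, -0.0, -0.4]
grip_width: 0.0853
grasp_force: 0.0
```

>>> send_rows(motion="-1 0 0 0 0; -1 0 0 0 0; -1 0 0 0 0")

```text
clock: 6.4
eef_pos: [0.4633, -0.2769, 0.0145]
tool_rot: [0.213, 0.977, -0.001, 0.002]
ft_force: [0.0, -1.3, -0.8]
grip_width: 0.0854
grasp_force: 0.0
```

>>> send_rows(motion="-1 0 0 0.4 0; -1 0 0 0.8 0; -1 0 0 1.1 0; -1 0 0 1.4 0; -1 0 0 1.4 0")

```text
clock: 6.9
eef_pos: [0.4615, -0.2758, -0.0019]
tool_rot: [0.213, 0.977, 0.0, -0.001]
ft_force: [-0.1, 0.1, 0.2]
grip_width: 0.0854
grasp_force: 0.0
```

>>> send_rows(motion="-1 0 0 0 0; -1 0 0 0 0; -0.6 0 0 0 0; -0.5 0 0 0 0; -0.45 0 0 0 0")

```text
clock: 7.4
eef_pos: [0.4621, -0.2761, -0.0011]
tool_rot: [0.213, 0.977, -0.0, 0.0]
ft_force: [-1.1, -0.7, 0.7]
grip_width: 0.0618
grasp_force: 0.0
```

>>> send_rows(motion="-0.4 0 0 0 0; -0.35 0 0 0 0; -0.3 0 0 0 0; -0.3 0 0 0 0; -0.3 0 0 0 0")

```text
clock: 7.9
eef_pos: [0.4622, -0.2762, -0.0003]
tool_rot: [0.213, 0.977, -0.0, 0.0]
ft_force: [-2.0, 1.2, 6.2]
grip_width: 0.0571
grasp_force: 62.3
```

>>> send_rows(motion="-0.3 0 0 -0.5 0; -0.3 0 0 -1.5 0; -0.3 0 0 -3 0; -0.3 0 0 -5 0; -0.3 0 0 -5 0")

```text
clock: 8.4
eef_pos: [0.4643, -0.2774, 0.0518]
tool_rot: [0.213, 0.977, -0.001, 0.003]
ft_force: [1.6, -0.1, -0.7]
grip_width: 0.0569
grasp_force: 63.9
```

```bash
python3 - <<'E'
from h import *
im,c,o=shot("wrist","w3")
print(o["eef_pos"],o["ft_force"],o["grip_width"],o["grasp_force"])
E
```

```text
[ 0.4643 -0.2774  0.0518] [ 1.5524 -0.0749 -0.7363] 0.056908182262052714 63.87717247009277
```

View pics/w3.png

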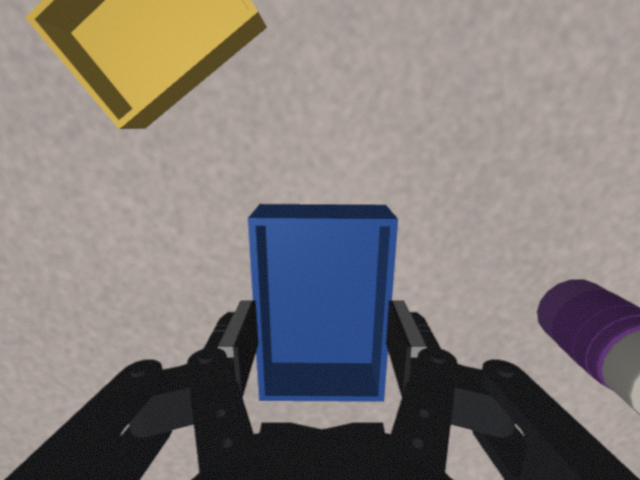

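The dish is held squarely between the pads. Its rim corners are at (249,217), (397,217), (385,400) and (259,400). Next I'll raise it and move over toward the nest.

>>> send_rows(motion="-0.3 0 0 -5 0; -0.3 0 0 -10 0; -0.3 0 0 -15 0; -0.3 0 0 -15 0")

```text
clock: 8.85
eef_pos: [0.4658, -0.2783, 0.2058]
tool_rot: [0.213, 0.977, -0.002, 0.006]
ft_force: [0.5, -1.0, -0.5]
grip_width: 0.0571
grasp_force: 64.6
```

>>> send_rows(motion="-0.3 0.1 3.5 0 0; -0.3 0.3 7.5 0 0; -0.3 0.4 11.5 0 0; -0.3 0.6 15.5 0 0; -0.3 0.7 19 0 0")

```text
clock: 9.35
eef_pos: [0.5345, -0.0985, 0.1971]
tool_rot: [0.213, 0.977, 0.0, -0.001]
ft_force: [1.0, 0.2, -0.8]
grip_width: 0.0568
grasp_force: 64.6
```

>>> send_rows(motion="-0.3 0.1 4 0 -0.12; -0.3 0.3 8 0 -0.24; -0.3 0.4 12 0 -0.36; -0.3 0.6 16 0 -0.48; -0.3 0.7 18.2 0 -0.6")

```text
clock: 9.85
eef_pos: [0.6041, 0.0711, 0.1966]
tool_rot: [-0.089, 0.996, 0.0, -0.001]
ft_force: [0.0, -0.2, -1.1]
grip_width: 0.0574
grasp_force: 64.6
```

>>> send_rows(motion="-0.3 0 0 0 -0.1; -0.3 0 0 0 -0.2; -0.3 0 0 0 -0.28; -0.3 0 0 0 -0.28; -0.3 0 0 0 -0.28")

```text
clock: 10.35
eef_pos: [0.6035, 0.068, 0.1975]
tool_rot: [-0.223, 0.975, 0.0, -0.001]
ft_force: [0.3, -0.3, -0.3]
grip_width: 0.0568
grasp_force: 64.6
```

```bash
python3 - <<'E'
from h import *
im,c,o=shot("wrist","w4")
print(o["eef_pos"],o["tool_rot"],o["grip_width"],o["grasp_force"],o["clock"])
E
```

```text
[0.6035 0.068  0.1975] [-0.2229  0.9748  0.0001 -0.001 ] 0.05680201346145529 64.57982897758484 10.35
```

View pics/w4.png

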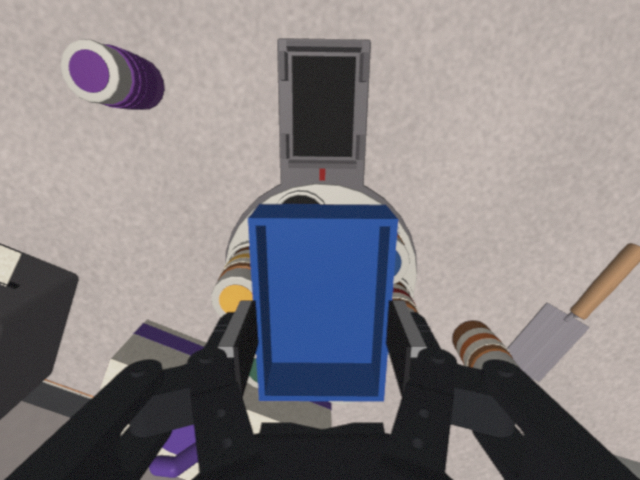

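The nest is clearly visible: the pad spans about (292,53) to (355,158) and the red mark is at (322,174). The dish is still held squarely. I'll measure both from here.

```bash
cat > nest.py <<'E'
from h import *
def nest():
    im,c,o=shot("wrist"); v=im.max(2); s=hsv(im)[...,1]
    print("eef",o["eef_pos"])
    roi=np.zeros(v.shape,bool); roi[:170,:]=1
    b=max(blobs((v<45)&roi,500),key=lambda b:b[1][4])
    uv=np.argwhere(b[2])[:,::-1].astype(np.float32)
    q=cv2.minAreaRect(uv); print("pad px",b[1],q)
    r=cv2.minAreaRect(onz(c,uv,.01)[:,:2].astype(np.float32)); print("pad world",r)
    h=hsv(im); rm=((h[...,0]<8)|(h[...,0]>172))&(h[...,1]>130)&(h[...,2]>80)
    for ce,st,_ in blobs(rm,15): 
        if 250<ce[0]<400 and ce[1]<260: print("red",ce,onz(c,[ce],.01))
    return im,c,o,q
E
python3 - <<'E'
from nest import *
im,c,o,q=nest()
T=np.eye(4);T[:3,:3]=R.from_quat(o["tool_rot"]).as_matrix();T[:3,3]=o["eef_pos"]
m=bluemask(im,(322,310),3000); uv=np.argwhere(m)[:,::-1].astype(np.float32)
print("dish hull",cv2.approxPolyDP(cv2.convexHull(uv),8,True)[:,0].tolist())
P=onz(c,[(249,217),(397,217),(385,400),(259,400)],o["eef_pos"][2]+.028)
print("dish corners in tool mm",((P-T[:3,3])@T[:3,:3]*1000).round(1).tolist())
# tongue profile across at row 100 & 45..
for r in(75,110,140): print(r,[int(x) for x in im[r,272:376].max(1)][::2])
E
```

```text
eef [0.6036 0.0679 0.1978]
pad px [ 293   57   62   99 5742] ((323.5, 106.0), (98.0, 61.0), 90.0)
pad world ((0.5135322213172913, 0.02619384229183197), (0.08552151918411255, 0.05514095351099968), 25.157817840576172)
red [322. 174.] [[0.569 0.052 0.01 ]]
dish hull [[385.0, 205.0], [397.0, 219.0], [399.0, 271.0], [383.0, 399.0], [260.0, 400.0], [250.0, 216.0], [269.0, 204.0]]
dish corners in tool mm [[48.0, -28.2, -27.9], [48.1, 30.1, -27.9], [-41.1, 30.6, -28.0], [-41.1, -29.1, -28.1]]
75 [187, 188, 189, 144, 108, 106, 94, 62, 85, 116, 74, 39, 40, 37, 42, 38, 36, 36, 39, 43, 40, 38, 38, 40, 39, 38, 38, 39, 40, 33, 39, 43, 41, 38, 37, 36, 39, 38, 38, 44, 37, 48, 104, 107, 77, 84, 99, 100, 106, 169, 186, 186]
110 [178, 179, 182, 162, 122, 123, 124, 122, 123, 121, 85, 42, 41, 41, 44, 40, 42, 38, 37, 34, 37, 38, 42, 42, 41, 38, 44, 40, 35, 39, 39, 41, 37, 37, 38, 40, 40, 39, 41, 40, 40, 97, 115, 115, 114, 116, 116, 109, 164, 183, 184, 188]
140 [195, 191, 190, 181, 124, 108, 102, 75, 64, 107, 90, 37, 40, 36, 40, 43, 39, 41, 39, 39, 42, 35, 39, 41, 41, 40, 41, 38, 41, 36, 40, 32, 35, 37, 38, 40, 42, 37, 36, 41, 66, 111, 91, 78, 94, 100, 102, 164, 193, 190, 186, 183]
```

```bash
cat >> nest.py <<'E'
def tongue(im,c,rows,cc,half):
    """fit tongue side edges (half-max column) -> world lines at z=.01"""
    g=cv2.GaussianBlur(im.max(2).astype(float),(3,3),0); L=[];Rr=[]
    for r in rows:
        d=np.diff(g[r]); 
        for lst,lo,hi,sg in((L,int(cc-half-12),int(cc-half+12),-1),(Rr,int(cc+half-12),int(cc+half+12),1)):
            x=np.arange(lo,hi); w=np.clip(sg*d[lo:hi],0,None); k=np.argmax(w); w=np.where(abs(x-x[k])<=3,w,0); lst.append(((x*w).sum()/w.sum()+.5,r))
    P=[onz(c,np.array(l),.01)[:,:2] for l in(L,Rr)]
    out=[]
    for p in P:
        vx,vy,x,y=cv2.fitLine(p.astype(np.float32),cv2.DIST_HUBER,0,1e-4,1e-4).ravel(); 
        if vx<0: vx,vy=-vx,-vy
        out.append((np.degrees(np.arctan2(vy,vx)),x,y))
    a=np.radians((out[0][0]+out[1][0])/2); n=np.array([-np.sin(a),np.cos(a)])
    print("tongue edge angles",out[0][0],out[1][0],"mid offset n",(n@out[0][1:]+n@out[1][1:])/2,"width",abs(n@out[0][1:]-n@out[1][1:]))
    return a,n
E
python3 - <<'E'
from nest import *
im,c,o,q=nest()
a,n=tongue(im,c,range(50,160),323.5,45)
print("pad offset",n@np.array([.5135,.0262]), np.degrees(a))
print("tool yaw",R.from_quat(o["tool_rot"]).as_euler('zyx',degrees=True))
E
```

```text
eef [0.6037 0.0679 0.1981]
pad px [ 293   57   62   99 5738] ((323.5, 106.0), (98.0, 61.0), 90.0)
pad world ((0.5136246681213379, 0.02613241784274578), (0.08551491051912308, 0.05524258315563202), 25.064064025878906)
red [322.     173.8113] [[0.5691 0.0519 0.01  ]]
tongue edge angles 25.075459 25.019972 mid offset n -0.19384772 width 0.08353387
pad offset -0.19366593054533005 25.047712
tool yaw [154.2221  -0.0571 179.9934]
```

>>> send_rows(motion="-0.3 1.5 0 -0 0; -0.3 3 0 1.5 0; -0.3 3 0 3 0; -0.3 3 0 4.5 0; -0.3 3 0 4.5 0")

```text
clock: 11.0
eef_pos: [0.5752, 0.0546, 0.1517]
tool_rot: [-0.223, 0.975, 0.0, -0.002]
ft_force: [-0.1, -1.0, -0.6]
grip_width: 0.0571
grasp_force: 64.6
```

>>> send_rows(motion="-0.3 0 0 0 0; -0.3 0 0 0 0; -0.3 0 0 0 0; -0.3 0 0 0 0")

```text
clock: 11.4
eef_pos: [0.5775, 0.055, 0.1546]
tool_rot: [-0.224, 0.975, -0.0, 0.001]
ft_force: [0.7, -0.3, -0.4]
grip_width: 0.0572
grasp_force: 64.6
```

```bash
python3 - <<'E'
from nest import *
im,c,o,q=nest()
cv2.imwrite("pics/w5.png",im[:,:,::-1])
print("tool yaw",R.from_quat(o["tool_rot"]).as_euler('zyx',degrees=True))
E
```

```text
eef [0.5775 0.055  0.1546]
pad px [ 291   86   69   84 5479] ((325.0, 127.5), (83.0, 68.0), 90.0)
pad world ((0.5046077966690063, 0.022065697237849236), (0.06616313755512238, 0.05539486184716225), 24.933929443359375)
tool yaw [ 154.1482    0.0798 -179.993 ]
```

View pics/w5.png

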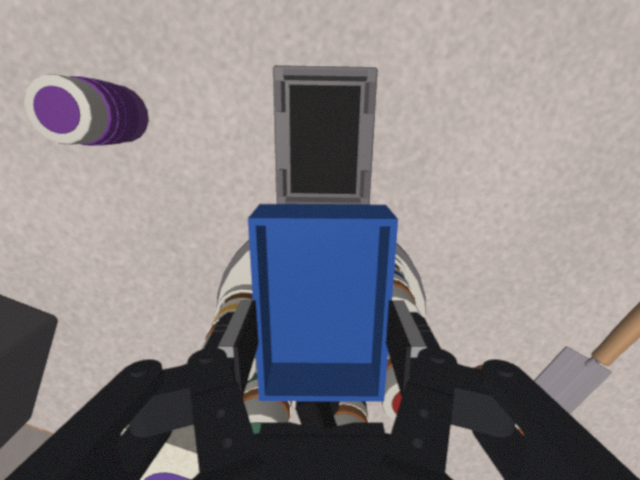

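```bash
sed -i 's/roi\[:170/roi[:200/' nest.py; python3 - <<'E'
from nest import *
im,c,o,q=nest()
a,n=tongue(im,c,range(80,190),325,49)
T1=vision.camera_model("wrist")["hand_eye"]
A=np.eye(4);A[:3,:3]=R.from_quat([-0.2229,0.9748,0.0001,-0.001]).as_matrix();A[:3,3]=[.6037,.0679,.1980]
c1=(A@T1,)+c[1:]
print("nest centre tri",tri([(c1,(323.5,106)),(c,q[0])]))
p=np.array([.5136,.0261])
T=R.from_quat(o["tool_rot"]).as_matrix(); d=T@np.array([.0035,.0008,0])
print("tool yaw",np.degrees(np.arctan2(T[1,0],T[0,0])))
print("shift cm", T.T@(np.r_[p,0.0095]-d*[1,1,0]-o["eef_pos"])*100)
E
```

```text
eef [0.5774 0.055  0.1544]
pad px [ 291   86   69  107 6890] ((324.9999694824219, 138.99998474121094), (67.99998474121094, 105.99998474121094), -0.0)
pad world ((0.5134231448173523, 0.026207946240901947), (0.0856623649597168, 0.05527827888727188), 25.01333999633789)
tongue edge angles 24.892576 24.984459 mid offset n -0.19284678 width 0.083413914
nest centre tri [0.5114 0.026  0.0034]
tool yaw -154.1482834383661
shift cm [ 6.6624  0.1025 14.4811]
```

>>> send_rows(motion="-0.3 3.5 0 2 0.013; -0.3 6.65 0.1 4 0.013; -0.3 6.65 0.1 7 0.013; -0.3 6.65 0.1 10 0.013; -0.3 6.65 0.1 11.5 0.013")

```text
clock: 12.0
eef_pos: [0.5149, 0.0266, 0.0368]
tool_rot: [-0.217, 0.976, 0.0, -0.001]
ft_force: [1.4, -0.3, -0.4]
grip_width: 0.0573
grasp_force: 64.6
```

>>> send_rows(motion="-0.3 0 0 0.3 0; -0.3 0 0 0.3 0; -0.3 0 0 0.3 0; -0.3 0 0 0.3 0; -0.3 0 0 0.3 0")

```text
clock: 12.5
eef_pos: [0.5176, 0.0269, 0.0368]
tool_rot: [-0.217, 0.976, -0.0, 0.001]
ft_force: [0.3, -0.9, -0.6]
grip_width: 0.0572
grasp_force: 64.6
```

```bash
python3 - <<'E'
from nest import *
im,c,o=shot("wrist","w6")
T=R.from_quat(o["tool_rot"]).as_matrix(); print(o["eef_pos"],np.degrees(np.arctan2(T[1,0],T[0,0])),o["grasp_force"],o["clock"])
print((T.T@(np.array([.5135,.0262,.0095])-T@np.array([.0035,.0008,0])*[1,1,0]-o["eef_pos"]))*100)
E
```

```text
[0.5176 0.0269 0.0368] -154.88841195901236 64.56453323364258 12.5
[0.057  0.0288 2.7325]
```

View pics/w6.png

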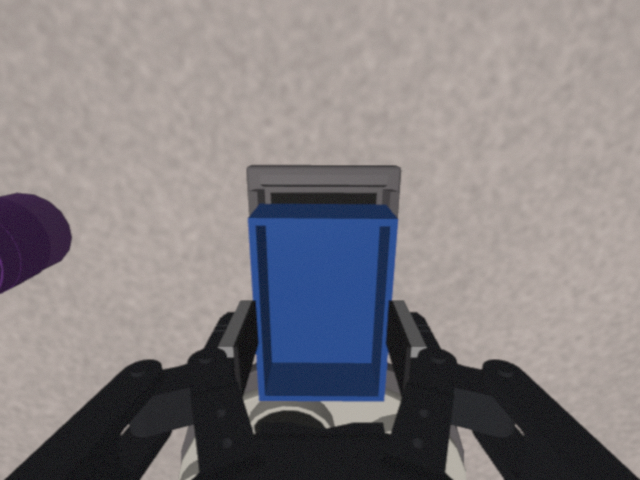

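The dish hovers over the nest, aligned. The tongue's end is at row 166 and its sides at columns 247–401; the dish is centred at column 323. I'll correct by about +1.0 mm in x and +0.5 mm in y, then lower it gently.

>>> send_rows(motion="-0.3 0.1 0.05 0.4 0; -0.3 0.1 0.05 0.9 0; -0.3 0.1 0.05 1.3 0; -0.3 0.1 0.05 1.6 0; -0.3 0.1 0.05 1.7 0")

```text
clock: 13.05
eef_pos: [0.5151, 0.0269, 0.0181]
tool_rot: [-0.217, 0.976, 0.0, -0.001]
ft_force: [-0.5, 0.8, -0.0]
grip_width: 0.0573
grasp_force: 64.6
```

>>> send_rows(motion="-0.3 0 0 0.2 0; -0.3 0 0 0.4 0; -0.3 0 0 0.6 0; -0.3 0 0 0.8 0; -0.3 0 0 0.9 0")

```text
clock: 13.55
eef_pos: [0.5155, 0.0269, 0.0098]
tool_rot: [-0.217, 0.976, 0.0, -0.0]
ft_force: [-2.5, -0.3, 7.5]
grip_width: 0.0567
grasp_force: 65.5
```

>>> send_rows(motion="-0.3 0 0 0.1 0; -0.3 0 0 0.1 0; -0.3 0 0 0.1 0; -0.3 0 0 0.1 0")

```text
clock: 13.95
eef_pos: [0.5155, 0.0269, 0.0097]
tool_rot: [-0.217, 0.976, -0.0, 0.0]
ft_force: [-2.1, -0.3, 5.6]
grip_width: 0.0572
grasp_force: 65.6
```

>>> send_rows(motion="-0.4 0 0 0 0; -0.5 0 0 0 0; -0.6 0 0 0 0; -0.65 0 0 0 0; -0.65 0 0 0 0")

```text
clock: 14.45
eef_pos: [0.5156, 0.0269, 0.0087]
tool_rot: [-0.217, 0.976, 0.0, -0.0]
ft_force: [0.5, -0.0, 0.3]
grip_width: 0.0708
grasp_force: 0.0
```

>>> send_rows(motion="-0.65 0 0 -0.5 0; -0.65 0 0 -1.5 0; -0.65 0 0 -3 0; -0.65 0 0 -6 0; -0.65 0 0 -10 0")

```text
clock: 14.95
eef_pos: [0.5141, 0.0268, 0.109]
tool_rot: [-0.217, 0.976, 0.0, -0.002]
ft_force: [1.2, -0.1, -0.1]
grip_width: 0.0704
grasp_force: 0.0
```

>>> send_rows(motion="-1 0 0 -4 0; -1 0 0 -8 0; -1 0 0 -10 0; -1 0 0 -10 0; -1 0 0 -10 0")

```text
clock: 15.45
eef_pos: [0.5156, 0.0269, 0.2093]
tool_rot: [-0.217, 0.976, -0.0, 0.001]
ft_force: [0.9, -1.1, -0.9]
grip_width: 0.0857
grasp_force: 0.0
```

```bash
python3 - <<'E'
from nest import *
im,c,o=shot("wrist"); print(o["eef_pos"],o["clock"])
m=bluemask(im,(323,300)); uv=np.argwhere(m)[:,::-1].astype(np.float32)
print("hull",cv2.approxPolyDP(cv2.convexHull(uv),5,True)[:,0].tolist())
for z in(.038,.028+.019): print(z,cv2.minAreaRect(onz(c,uv,z)[:,:2].astype(np.float32)))
for z in(None,.010): print(fitdish([(c,m)],[.5135,.0262,.01,np.radians(25)],z))
im2,c2,_=shot("top")
cv2.imwrite("pics/m2.png",np.hstack([cv2.resize(im,(440,330)),cv2.resize(im2[100:300,160:360],(330,330),interpolation=cv2.INTER_CUBIC)])[:,:,::-1])
E
```

```text
[0.5156 0.0269 0.2093] 15.45
hull [[389.0, 361.0], [370.0, 369.0], [361.0, 353.0], [380.0, 345.0]]
0.038 ((0.6386476755142212, 0.15145283937454224), (0.032329343259334564, 0.0316682830452919), 27.21150016784668)
0.047 ((0.6333165168762207, 0.14716549217700958), (0.03145550936460495, 0.030812285840511322), 27.211444854736328)
(array([ 0.5135,  0.0262,  0.01  , 25.    ]), np.float64(0.0))
(array([ 0.5135,  0.0262,  0.01  , 25.    ]), np.float64(0.0))
```

```bash
python3 - <<'E'
from nest import *
im,c,o=shot("wrist")
m=bluemask(im,(323,190),2000); uv=np.argwhere(m)[:,::-1].astype(np.float32)
print("hull",cv2.approxPolyDP(cv2.convexHull(uv),5,True)[:,0].tolist())
print(cv2.minAreaRect(onz(c,uv,.038)[:,:2].astype(np.float32)))
for z in(None,.010): print(fitdish([(c,m)],[.5135,.0262,.01,np.radians(25)],z))
a,n=tongue(im,c,range(130,260),323,45)
E
```

```text
hull [[352.0, 167.0], [350.0, 257.0], [292.0, 257.0], [290.0, 168.0]]
((0.5125681757926941, 0.025764336809515953), (0.09160971641540527, 0.06116834655404091), 24.920570373535156)
(array([ 0.5142,  0.0266,  0.0086, 25.1505]), np.float64(0.9890504704875962))
(array([ 0.5136,  0.0262,  0.0183, 24.7831]), np.float64(0.9813843289896768))
tongue edge angles 25.057684 25.048485 mid offset n -0.19371761 width 0.08351502
```

View pics/m2.png

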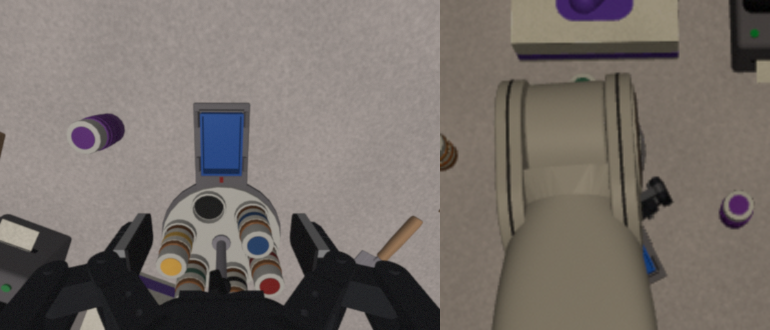

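The dish is flat in its nest: its fit is (0.514, 0.0265) at 25° and matches the nest. The yellow, blue and red lids show in the wrist view. Next I'll get the carousel angle from the lids and the bar's direction from the saved start pictures.

```bash
cat > lids.py <<'E'
from h import *
AX=np.array([.5137,.0262])+.168*np.array([np.cos(np.radians(25.05)),np.sin(np.radians(25.05))])
def lids(im,c,z=.106,ax=AX,rmax=.11):
    """coloured dots inside white lids -> angle about axis"""
    h=hsv(im).astype(int); H,S,V=h[...,0],h[...,1],h[...,2]; res={}
    for n,m in dict(red=((H<6)|(H>173))&(S>140)&(V>60),yellow=(abs(H-24)<6)&(S>140)&(V>120),green=(abs(H-75)<15)&(S>70)&(V>30),blue=(abs(H-108)<10)&(S>120)&(V>40)).items():
        for ce,s,l in blobs(m,15):
            if s[4]>1500: continue
            P=onz(c,[ce],z)[0]; r=np.linalg.norm(P[:2]-ax)
            ring=cv2.dilate(l.astype(np.uint8),np.ones((5,5)))>0; ring&=~(cv2.dilate(l.astype(np.uint8),np.ones((3,3)))>0)
            if .05<r<.09: res.setdefault(n,[]).append((ce.round(1).tolist(),int(s[4]),P[:2].round(4).tolist(),round(r,4),round(np.degrees(np.arctan2(*(P[:2]-ax)[::-1]))%360,2),int(np.median(S[ring])),int(np.median(V[ring]))))
    return res
E
python3 - <<'E'
from lids import *
print(AX)
for n,f in(("top","top0"),("scene","scene0")):
    im=cv2.imread(f"pics/{f}.png")[:,:,::-1].copy(); m=vision.camera_model(n)
    c=(m["world_from_camera"],240/np.tan(np.radians(m["fov_y"]/2)),m["cx"],m["cy"])
    print(n,"axis px z=.16",proj(c,np.r_[AX,.16])," z=.143",proj(c,np.r_[AX,.143]))
    for k,v in lids(im,c).items(): print(k,v)
    if n=="top":
        v=im.max(2).astype(int); u0,v0=proj(c,np.r_[AX,.16])[0].round().astype(int); print(v[v0-18:v0+19,u0-18:u0+19])
im,c,o=shot("wrist"); print("wrist",lids(im,c))
E
```

```text
[0.6659 0.0973]
top axis px z=.16 [[232.5827 175.3835]]  z=.143 [[233.6279 177.5367]]
red [([205.5, 187.5], 113, [0.6544, 0.1652], np.float64(0.0689), np.float64(99.58), 41, 134)]
yellow [([266.6, 174.5], 123, [0.6821, 0.0278], np.float64(0.0714), np.float64(283.1), 40, 134)]
green [([245.9, 152.3], 96, [0.7349, 0.0741], np.float64(0.0728), np.float64(341.37), 40, 131)]
blue [([226.1, 210.0], 100, [0.6019, 0.119], np.float64(0.0675), np.float64(161.25), 37, 132)]
[[ 15  14  13 ...  73  86 113]
 [ 12  12  13 ... 107 130 135]
 [ 15  13  14 ... 134 137 133]
 ...
 [ 78  71  79 ... 137 138 138]
 [ 74  73  71 ... 138 138 138]
 [ 73  81  69 ... 138 137 137]]
scene axis px z=.16 [[319.3034 310.1119]]  z=.143 [[319.2111 314.3484]]
red [([344.9, 340.1], 88, [0.6518, 0.1647], np.float64(0.0689), np.float64(101.78), 27, 119)]
yellow [([293.4, 306.2], 90, [0.6796, 0.0272], np.float64(0.0714), np.float64(281.09), 27, 127)]
green [([288.6, 333.6], 89, [0.7321, 0.0733], np.float64(0.0705), np.float64(340.02), 20, 119)]
blue [([347.8, 312.1], 80, [0.5994, 0.118], np.float64(0.0696), np.float64(162.72), 11, 114)]
wrist {'red': [([392.2, 419.8], 466, [0.6504, 0.1654], np.float64(0.0699), np.float64(102.86), 31, 144)], 'yellow': [([247.0, 391.7], 559, [0.6786, 0.0285], np.float64(0.07), np.float64(280.47), 33, 161)], 'blue': [([374.6, 360.6], 583, [0.5986, 0.1191], np.float64(0.0707), np.float64(162.1), 10, 139)]}
```

>>> send_rows(motion="-1 -4 0 -2 0; -1 -8 0 -4 0; -1 -12 0 -4 0; -1 -15 0 -4 0; -1 -16.6 0 -4 0")

```text
clock: 16.15
eef_pos: [0.6672, 0.0985, 0.2461]
tool_rot: [-0.218, 0.976, 0.0, -0.001]
ft_force: [0.4, 0.3, 0.1]
grip_width: 0.0855
grasp_force: 0.0
```

>>> send_rows(motion="-1 0 0 0 0; -1 0 0 0 0; -1 0 0 0 0; -1 0 0 0 0; -1 0 0 0 0")

```text
clock: 16.65
eef_pos: [0.6654, 0.0969, 0.2496]
tool_rot: [-0.217, 0.976, -0.0, 0.0]
ft_force: [-0.7, 0.5, 0.1]
grip_width: 0.0851
grasp_force: 0.0
```

```bash
python3 - <<'E'
from lids import *
im,c,o=shot("wrist"); T=R.from_quat(o["tool_rot"]).as_matrix(); print(o["eef_pos"],np.degrees(np.arctan2(T[1,0],T[0,0]))%360)
for k,v in lids(im,c).items(): print(k,v)
print("axis px",proj(c,[np.r_[AX,.16],np.r_[AX,.028]]))
v=cv2.GaussianBlur(im,(3,3),0).max(2)
u,w=proj(c,np.r_[AX,.16])[0]
for th in(40,60):
  yy,xx=np.mgrid[:480,:640]; mk=(v<th)&(np.hypot(xx-u,yy-w)<75)
  for ce,s,l in blobs(mk,150):
    uv=np.argwhere(l)[:,::-1].astype(np.float32); P=onz(c,uv,.16)[:,:2].astype(np.float32)
    C=np.cov((P-P.mean(0)).T); e,V=np.linalg.eigh(C); print(th,ce,s,cv2.minAreaRect(P),"pca",np.degrees(np.arctan2(V[1,1],V[0,1]))%180,np.sqrt(12*e),P.mean(0))
cv2.imwrite("pics/w7.png",im[:,:,::-1])
E
```

```text
[0.6654 0.0969 0.2496] 205.07577297481035
red [([395.2, 239.9], 629, [0.6515, 0.1653], np.float64(0.0694), np.float64(101.93), 32, 151)]
yellow [([245.0, 204.6], 730, [0.6793, 0.0285], np.float64(0.0701), np.float64(281.05), 36, 169)]
green [([270.7, 274.0], 552, [0.7316, 0.0748], np.float64(0.0695), np.float64(341.08), 18, 139)]
blue [([377.6, 165.6], 766, [0.5992, 0.1191], np.float64(0.0701), np.float64(161.89), 10, 144)]
axis px [[321.4175 241.7614]
 [321.6481 204.9863]]
40 [321.9136 234.0282] [ 304  194   45   82 1563] ((0.6596966981887817, 0.09840839356184006), (0.06451241672039032, 0.02298222854733467), 43.254249572753906) pca 40.1187037643968 [0.0154 0.061 ] [0.6605 0.0953]
40 [341.6994 289.8221] [329 278  26  24 489] ((0.6952952146530151, 0.12875321507453918), (0.020137924700975418, 0.019899144768714905), 25.516681671142578) pca 40.85866645926944 [0.018  0.0181] [0.6954 0.1289]
60 [322.6337 234.3804] [ 303  194   54   83 1777] ((0.6586127877235413, 0.09952276200056076), (0.06548622250556946, 0.02834303118288517), 44.2619514465332) pca 41.02238740754271 [0.0184 0.0624] [0.6605 0.0959]
60 [341.7821 289.8212] [329 278  27  25 537] ((0.6955216526985168, 0.12929078936576843), (0.02103845216333866, 0.020674273371696472), 25.518033981323242) pca 38.710054516774335 [0.0187 0.019 ] [0.6954 0.129 ]
```

>>> send_rows(motion="-1 0 0 1 -0.1; -1 0 0 3 -0.2; -1 0 0 6 -0.27; -1 0 0 9 -0.27; -1 0 0 11 -0.27")

```text
clock: 17.2
eef_pos: [0.6646, 0.097, 0.1368]
tool_rot: [-0.347, 0.938, 0.0, -0.001]
ft_force: [-0.0, -0.1, 0.1]
grip_width: 0.0858
grasp_force: 0.0
```

>>> send_rows(motion="-1 0 0 0.7 0; -1 0 0 1.3 0; -1 0 0 1.3 0; -1 0 0 1.3 0; -1 0 0 1.3 0")

```text
clock: 17.7
eef_pos: [0.6668, 0.0974, 0.1274]
tool_rot: [-0.347, 0.938, -0.0, 0.001]
ft_force: [-0.7, -0.2, 0.5]
grip_width: 0.085
grasp_force: 0.0
```

>>> send_rows(motion="-0.4 0 0 0 0; 0 0 0 0 0; 0.3 0 0 0 0; 0.5 0 0 0 0; 0.6 0 0 0 0")

```text
clock: 18.2
eef_pos: [0.6659, 0.0973, 0.1258]
tool_rot: [-0.347, 0.938, -0.0, -0.0]
ft_force: [-0.7, 0.3, 0.3]
grip_width: 0.0173
grasp_force: 0.0
```

>>> send_rows(motion="0.7 0 0 0 0; 0.8 0 0 0 0; 0.8 0 0 0 0; 0.8 0 0 0 0; 0.8 0 0 0 0")

```text
clock: 18.7
eef_pos: [0.6663, 0.0968, 0.126]
tool_rot: [-0.347, 0.938, -0.0, 0.0]
ft_force: [2.0, -3.0, 0.1]
grip_width: 0.0124
grasp_force: 60.0
```

```bash
python3 - <<'E'
from lids import *
im,c,o=shot("wrist"); T=R.from_quat(o["tool_rot"]).as_matrix(); print(o["eef_pos"],np.degrees(np.arctan2(T[1,0],T[0,0]))%360,o["ft_force"],o["ft_torque"],o["joint_pos"],o["clock"])
for k,v in lids(im,c).items(): print(k,v)
E
```

```text
[0.6663 0.0968 0.126 ] 220.55514075798635 [ 1.9616 -2.9757  0.1261] [-0.577  -0.3563  0.0094] [ 0.1447  0.6318  0.3864  1.3245 -0.0008 -0.5631] 18.7
red [([423.1, 330.2], 1439, [0.652, 0.1651], np.float64(0.0692), np.float64(101.6), 32, 173)]
green [([221.4, 330.9], 1402, [0.731, 0.074], np.float64(0.0692), np.float64(340.25), 18, 156)]
```

>>> send_rows(motion="0.8 0 0 0 0.04; 0.8 0 0 0 0.12; 0.8 0 0 0 0.22; 0.8 0 0 0 0.32; 0.8 0 0 0 0.42")

```text
clock: 19.25
eef_pos: [0.6663, 0.0969, 0.126]
tool_rot: [-0.141, 0.99, -0.0, 0.0]
ft_force: [2.3, -4.0, 1.4]
grip_width: 0.0119
grasp_force: 60.0
```

>>> send_rows(motion="0.8 0 0 0 0.1; 0.8 0 0 0 0.2; 0.8 0 0 0 0.3; 0.8 0 0 0 0.4; 0.8 0 0 0 0.5")

```text
clock: 19.75
eef_pos: [0.6663, 0.097, 0.126]
tool_rot: [0.108, 0.994, -0.0, 0.0]
ft_force: [1.5, -3.2, 0.8]
grip_width: 0.0123
grasp_force: 60.0
```

>>> send_rows(motion="0.8 0 0 0 0.1; 0.8 0 0 0 0.2; 0.8 0 0 0 0.3; 0.8 0 0 0 0.4; 0.8 0 0 0 0.5")

```text
clock: 20.25
eef_pos: [0.6664, 0.0971, 0.1261]
tool_rot: [0.35, 0.937, 0.0, 0.001]
ft_force: [2.0, -2.5, 1.1]
grip_width: 0.0121
grasp_force: 60.0
```

>>> send_rows(motion="0.8 0 0 0 0.1; 0.8 0 0 0 0.2; 0.8 0 0 0 0.3; 0.8 0 0 0 0.4; 0.8 0 0 0 0.5")

```text
clock: 20.75
eef_pos: [0.6664, 0.0971, 0.1261]
tool_rot: [0.571, 0.821, 0.0, 0.001]
ft_force: [2.4, -3.3, 0.6]
grip_width: 0.0126
grasp_force: 60.0
```

>>> send_rows(motion="0.8 0 0 0 0.1; 0.8 0 0 0 0.2; 0.8 0 0 0 0.28; 0.8 0 0 0 0.34; 0.8 0 0 0 0.37")

```text
clock: 21.25
eef_pos: [0.6665, 0.0971, 0.126]
tool_rot: [0.712, 0.703, 0.0, 0.001]
ft_force: [1.9, -2.2, 0.6]
grip_width: 0.012
grasp_force: 60.0
```

>>> send_rows(motion="0.8 0 0 0 0.04; 0.8 0 0 0 0.07; 0.8 0 0 0 0.08; 0.8 0 0 0 0.08; 0.8 0 0 0 0.08")

```text
clock: 21.75
eef_pos: [0.6664, 0.0971, 0.126]
tool_rot: [0.738, 0.674, 0.0, 0.001]
ft_force: [3.6, -2.7, 1.2]
grip_width: 0.0122
grasp_force: 60.0
```

```bash
cat > chk.py <<'E'
from lids import *
import sys
for n in("wrist","top","scene"):
    im,c,o=shot(n); 
    if n=="wrist": T=R.from_quat(o["tool_rot"]).as_matrix(); print(o["eef_pos"],"yaw",np.degrees(np.arctan2(T[1,0],T[0,0]))%360,o["ft_force"],o["ft_torque"],o["grasp_force"],o["clock"])
    print(n)
    for k,v in lids(im,c).items(): print(k,v)
E
python3 chk.py
```

```text
[0.6664 0.0971 0.126 ] yaw 84.79319076929144 [ 3.6437 -2.6598  1.2209] [-0.6408 -0.8054 -0.0039] 59.994646310806274 21.75
wrist
red [([422.9, 330.3], 1437, [0.7232, 0.0579], np.float64(0.0696), np.float64(325.47), 30, 186)]
green [([230.5, 268.5], 22, [0.6154, 0.1078], np.float64(0.0515), np.float64(168.27), 25, 81), ([221.2, 331.1], 1403, [0.603, 0.0683], np.float64(0.0693), np.float64(204.79), 17, 174)]
top
red [([253.7, 156.1], 107, [0.7256, 0.0566], np.float64(0.0723), np.float64(325.67), 41, 134)]
green [([253.4, 207.5], 25, [0.6064, 0.0584], np.float64(0.0711), np.float64(213.21), 40, 126)]
scene
red [([286.6, 326.0], 81, [0.7233, 0.0559], np.float64(0.0708), np.float64(324.21), 29, 127)]
yellow [([350.5, 319.6], 95, [0.608, 0.1358], np.float64(0.0695), np.float64(146.41), 27, 133)]
green [([332.8, 299.8], 24, [0.6026, 0.0725], np.float64(0.068), np.float64(201.44), 21, 90)]
blue [([305.4, 349.4], 90, [0.7297, 0.1257], np.float64(0.0698), np.float64(23.99), 12, 125)]
```

```bash
python3 -c "
from workcell import workorder
print(workorder.job_done())"
```

```text
the job is handed in; nothing more can be done
None
```

The job is handed in, with no verdict reported back: the dish was released flat in its nest, the green-dot jar measures within about 0.3° of square at the front, and the gripper is still holding the handle; my first grasp missed and slid the dish about 20 mm, and I did not re-image it after turning the carousel.

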